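Build the test-sieve stack on the shaker

ROBOT

A 6-joint arm with a two-finger parallel gripper is mounted at the origin on a cart in front of the work surface, level with it; the furniture and walls round the work are solid. World frame = base frame: x ahead of the robot, y to its left, z up, the work surface at z = 0. Lengths are in m, angles in rad, forces in N, time in s.
With the tool pointing down it reaches from about 0.25 to 0.775 m from the base axis. Payload 4 kg.
Tool frame: the origin (TCP) lies at the very end of the fingers, on their centre line; the grasp point (between the pads) lies 19 mm behind it; z points along the fingers, y is the line along which they close (so a half turn about z gives the same grasp; the last joint's range is limited). The gripper opens to 94 mm and grips with 3 to 60 N. Pads are 16 mm wide; open, the fingers measure 119 mm over their backs; the gripper's body (75 mm by 177 mm) begins 78 mm behind the grasp point.
Start: joints at [1.013, 0.087, 1.371, -0, 1.684, -0.103], TCP at [0.242, 0.494, 0.206] pointing down, gripper open.
Joint ranges: [-3.1, 3.1], [-0.76, 2.03], [0.27, 2.55], [-1.08, 4.22], [0.17, 2.65], [-2.57, 2.57]. Speed limits (rad/s): [2.79, 2.79, 3.14, 3.14, 3.14, 3.14].

INTERFACE

Orientations are given as [roll, pitch, yaw] about the fixed x, y, z axes, in that order (R = Rz(yaw) Ry(pitch) Rx(roll)).
In Python, from bench import robot, vision gives the robot as it stands.
- The arm moves only by the shell command python3 -m crank 'ROWS'. ROWS is JSON, a list of rows, each a list of 3 entries, a list of its own where there are three numbers: the closure, from 0 (fully open) to 1 (shut), then the shift along the tool's x, y, z in m, then the turn, a rotation vector about the tool's x, y, z in degrees. A call has 1 to 8 rows; each row shifts and turns the commanded pose from where the row before left it, along the tool's axes as they then stand; what a row does not reach is not made up. A row lasts 1/10 s, in which the tool goes at most 50 mm and 8.59 degrees, less where a joint would pass 70% of its speed; a pose out of reach is approached as far as the arm can. A call with a gripper value outside its range is refused whole. The fingers move at their own pace and stop on an object; the grip force is fixed at half the most. Time passes only in rows, so rows that do not move let the fingers close. It gives the time, the measured TCP pose, the force, the opening and the grip force at its end, in the units of the state.
- robot.get_obs(): the state, without advancing time (a new reading comes with each control period).
- vision.snapshot(name): name is "scene" or "top"; returns a dict with "color" (480x640x3 uint8, red, green, blue), "z_map" (480x640 float32, m along the optical axis (not along the pixel's ray), 0 where there is no reading), "fx", "fy", "cx", "cy" (pixels), "R" (3x3) and "t" (3): a world point X has camera coordinates R X + t. Camera axes: x right, y down, z forward; pixel columns grow to the right and rows downward; lengths in m; the calibration is good to about 2 mm. A picture is of the moment at which its call begins.
- robot.close_job(): hands the job in; it is judged then, once.
The state is a dict: "time": time; "joint_positions": joint angles; "qvel": joint speeds; "joint_torque": joint torques, N m; "tool_pos": TCP position; "ee_rot": TCP orientation; "wrist_force": force on the tool from outside, world axes, zero at the start; "wrist_torque": the same for the moment, N m; "width": finger opening in m; "finger_force": force on a finger pad.
Only numpy, scipy, OpenCV 4.12 (cv2) and the standard library are available. Lean on these libraries where they do the work, as an engineer would, in place of code of your own. Each camera call takes 0.05 s, during which the arm holds its last target. There are 200 camera calls.

TASK

Get the sieve shaker ready for a run: seat the plain steel receiving pan in it, then nest the blue-rimmed fine sieve, the green-rimmed medium sieve and the yellow-rimmed coarse sieve on it in that order, one by one from the bottom up, and close the stack with the lid, each piece fully home and level. Set the pieces down rather than dropping them, and leave the red-rimmed sieve and the orange-capped tube standing where they are.

Things in the scene. Friction and masses are not known exactly. Their poses are not given: they have to be found in the camera images.
- shaker: sieve shaker, fixed: grey housing 130x150 mm, 42 mm high, black top; on it a round aluminium deck with the seat, an upright collar 56 mm outside, 49 mm inside, rim 58 mm and floor 47 mm above the bench. Origin: bench level, straight below the seat's centre. A seated pan's shoulder rests on the collar rim, its underside 48 mm above the bench.
- pan: receiving pan: plain bright steel, no coloured rim, closed floor, 25 mm deep inside. 56 mm dia., 40 mm high; origin: centre of underside, z up. Lowest 10 mm: skirt tapering from 45 mm dia. (shoulder) to 39 mm (foot). 10 to 40 mm: straight 56 mm cylinder, the grip. Mouth up, 49 mm inside. 90 g. Its skirt drops into the shaker's seat.
- sieve_fine: fine sieve: steel, BLUE rim band, dense dark grey gauze 18 mm below the rim. 56 mm dia., 40 mm high; origin: centre of underside, z up. Lowest 10 mm: skirt tapering from 45 mm dia. (shoulder) to 39 mm (foot). 10 to 40 mm: straight 56 mm cylinder, the grip. Mouth up, 49 mm inside. 90 g. Nested: skirt in the mouth below, shoulder on that rim, origin 30 mm above that piece's.
- sieve_medium: medium sieve: steel with a GREEN rim band and middling wire mesh (4 mm pitch). Same shape, sizes, origin, mass and fit as sieve_fine.
- sieve_coarse: coarse sieve: steel with a YELLOW rim band and open wire mesh (7 mm pitch). Same shape, sizes, origin, mass and fit as sieve_fine.
- lid: lid: closed steel disc with a black knob; origin: centre of underside, z up. Same 10 mm skirt as the sieves, then a disc 56 mm in diameter from 10 to 16 mm, then in its middle an upright round knob 20 mm in diameter from 16 to 42 mm, the grip. Nests in the top sieve as a sieve would (origin 30 mm above that sieve's). About 90 g.
- sieve_spare: spare extra-coarse sieve, not wanted today: steel with a RED rim band and very open mesh (10 mm pitch). Same shape and sizes as sieve_fine.
- tube: capped plastic tube standing upright among the pieces, orange cap; 35 mm in diameter, 111 mm high, 45 g, easily knocked over. Origin: centre of underside, z up.

How it is judged:
By the outcome, as a careful person would: the job done as asked, in the order asked, and still so for the second after the job is handed in, with the robot touching nothing.
It also fails if it takes over 104 s, if anything falls off the work surface, if the arm or the gripper's body presses on something with over 40 N, if the wrist force passes 120 N, or if a joint passes its speed limit or range.

## Working session

There is one attempt and no reset: what is moved stays moved. The work goes in short steps, Python scripts to look and compute and a shell command to move; the robot and the scene stay as the last step left them, time stands still between calls to the robot, and variables do not carry over. Pictures are saved under pics/ and viewed, at most 14 in all, crops included, and the job is handed in when it is done.

```bash
ls; mkdir -p pics
python3 - <<'E'
from bench import robot, vision
import cv2
for n in("scene","top"):
    s=vision.snapshot(n); cv2.imwrite(f"pics/{n}0.png",s["color"][:,:,::-1]); print(s["fx"],s["cx"],s["R"],s["t"])
print(robot.get_obs())
E
```

```text
pics
446.97276001020975 320.9452643519213 [[ 0.87242618 -0.48868489 -0.00772273]
 [-0.26314292 -0.45634401 -0.8500035 ]
 [ 0.41185965  0.74359749 -0.52672043]] [-0.46706422  0.16529506  0.7815898 ]
555.7899275751222 317.66686600355155 [[ 0.01250782 -0.99992    -0.0018833 ]
 [-0.98345105 -0.01196132 -0.18077874]
 [ 0.18074175  0.00411328 -0.98352199]] [0.00467656 0.54134984 1.16308138]
{'time': 0.1, 'joint_positions': array([ 1.01288975e+00,  8.79090403e-02,  1.37207871e+00, -3.82513514e-05,
        1.68362269e+00, -1.03099022e-01]), 'qvel': array([ 0.00128698, -0.00104387, -0.00318657,  0.00022423, -0.00075728,
       -0.0015836 ]), 'joint_torque': array([ 2.15702756e-03, -3.41250730e+01, -3.03302050e+01,  7.19234068e-02,
        3.04017775e-02, -7.14100020e-05]), 'tool_pos': array([0.24136118, 0.49365979, 0.20441835]), 'ee_rot': array([-3.13958167e+00, -1.69848660e-04,  2.68678066e+00]), 'wrist_force': array([ 0.68496705, -0.29745669, -0.29589611]), 'wrist_torque': array([-0.01377486, -0.01707294, -0.00371232]), 'finger_force': 0.0, 'width': 0.09406985570046836}
```

View pics/scene0.png

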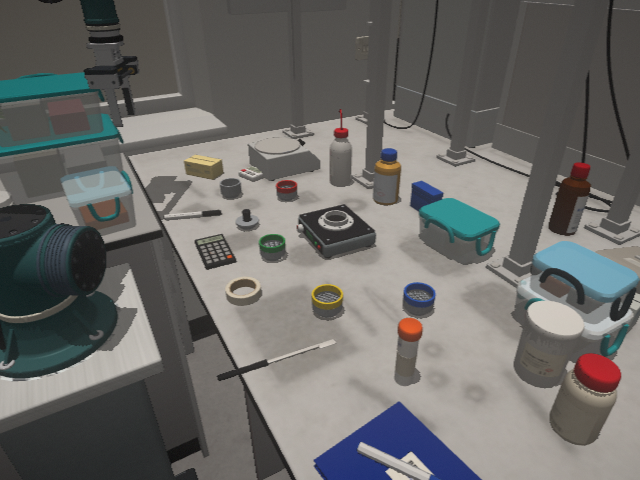

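View pics/top0.png

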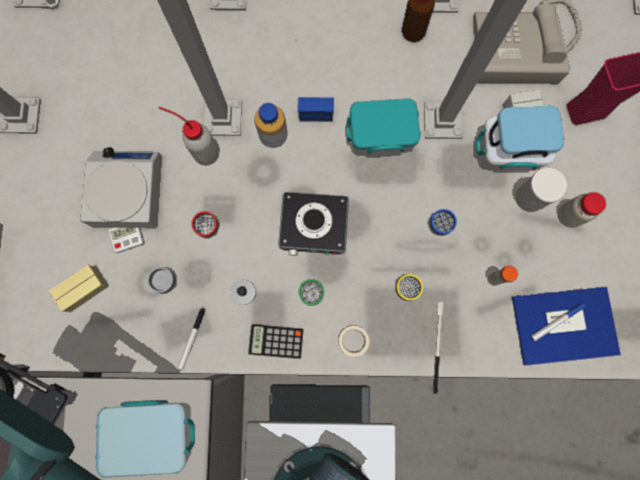

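The scene and top views show all the pieces standing free. Top-view pixels: shaker seat (314,220), pan (162,280), blue (443,222), green (311,292), yellow (410,287), lid (243,292), red (205,224) and tube (509,273).

```bash
cat > h.py <<'E'
from bench import robot, vision
import numpy as np, cv2
def cloud(n="top"):
    s=vision.snapshot(n); z=s["z_map"]; v,u=np.indices(z.shape)
    P=np.stack([(u-s["cx"])/s["fx"]*z,(v-s["cy"])/s["fy"]*z,z],-1)
    W=(P-s["t"])@s["R"]; W[z==0]=np.nan
    return s,W
def circ(W,u,v,lo,hi,r=22):
    w=W[v-r:v+r,u-r:u+r].reshape(-1,3); w=w[(w[:,2]>lo)&(w[:,2]<hi)]
    if len(w)<5: return None
    (x,y),R=cv2.minEnclosingCircle((w[:,:2]*1000).astype(np.float32))
    return np.round([x,y,R,np.median(w[:,2])*1000,len(w)],1), np.round((w[:,:2].min(0)+w[:,:2].max(0))*500,1)
E
python3 - <<'E'
from h import *
s,W=cloud()
for n,u,v,lo,hi in [("pan",162,280,.034,.048),("blue",443,222,.034,.048),("green",311,292,.034,.048),("yellow",410,287,.034,.048),("lidknob",243,292,.034,.05),("liddisc",243,292,.010,.024),("seat",314,220,.053,.066),("red",205,224,.034,.048),("tube",509,273,.1,.12)]:
    print(n,circ(W,u,v,lo,hi))
c=s["color"]
t=[cv2.resize(c[v-25:v+25,u-33:u+33],(264,200),interpolation=cv2.INTER_CUBIC) for u,v in[(162,280),(443,222),(311,292),(410,287),(243,292),(314,220)]]
cv2.imwrite("pics/crops.png",np.vstack([np.hstack(t[:3]),np.hstack(t[3:])])[:,:,::-1])
E
```

```text
pan (array([449.7, 354.5,  29. ,  38.1, 150. ]), array([450.5, 354.5]))
blue (array([ 588.2, -266.6,   29.1,   38.1,  151. ]), array([ 587.9, -266.7]))
green (array([428.2,  24.5,  28.4,  38.9, 133. ]), array([428.4,  25.5]))
yellow (array([ 441.2, -188.7,   28.5,   38.6,  148. ]), array([ 441.9, -189. ]))
lidknob (array([427.7, 176.9,  10.4,  40.4,  70. ]), array([427.5, 176.1]))
liddisc (array([428.1, 176.8,  28. ,  15.1, 423. ]), array([427.6, 177. ]))
seat (array([588.1,  20.5,  31.4,  57.1, 129. ]), array([587.7,  21. ]))
red (array([576.6, 264.8,  28.8,  38.4, 137. ]), array([577. , 264.8]))
tube (array([ 465. , -382.6,   17.3,  109.2,  227. ]), array([ 465.4, -382.3]))
```

View pics/crops.png

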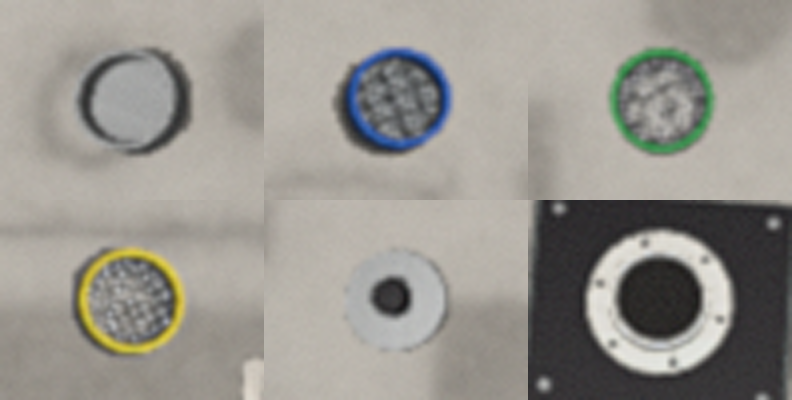

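The crops confirm the identities: a closed pan, blue, green and yellow rims, the lid knob centred, and an open dark seat. First I'll turn the tool square to the world axes.

```bash
python3 -m crank '[[0,[0,0,0],[0,0,8]],[0,[0,0,0],[0,0,8]],[0,[0,0,0],[0,0,8]],[0,[0,0,0],[0,0,8]],[0,[0,0,0],[0,0,8]],[0,[0,0,0],[0,0,8]],[0,[0,0,0],[0,0,8]],[0,[0,0,0],[0,0,8]]]'; python3 -m crank '[[0,[-0.03,0.04,0],[0,0,0]],[0,[-0.03,0.04,0],[0,0,0]],[0,[-0.03,0.04,0],[0,0,0]],[0,[-0.03,0.04,0],[0,0,0]],[0,[-0.02,0.04,0],[0,0,0]],[0,[0,0.01,0],[0,0,0]],[0,[0,0,0],[0,0,0]],[0,[0,0,0],[0,0,0]]]'
python3 - <<'E'
from h import *
s,W=cloud()
w=W[220-35:220+35,314-35:314+35].reshape(-1,3); w=w[~np.isnan(w[:,0])]
print(np.histogram(w[:,2]*1000,bins=np.arange(36,70,2)))
r=np.hypot(w[:,0]-.588,w[:,1]-.0205)*1000
for a in range(0,44,3): k=(r>=a)&(r<a+3); print(a,k.sum(),np.round(np.median(w[k,2])*1000,1),end='; ')
g=s["color"][185:255,279:349]; print(s["color"][220,314],W[220,314])
E
```

```text
time: 0.95
tool_pos: [0.2415, 0.4939, 0.205]
ee_rot: [-3.141, 0.001, 1.564]
wrist_force: [0.7, -0.3, 0.3]
width: 0.0938
finger_force: 0.0
time: 1.75
tool_pos: [0.4505, 0.3545, 0.2051]
ee_rot: [-3.14, -0.0, 1.571]
wrist_force: [-0.6, 0.4, -0.5]
width: 0.0942
finger_force: 0.0
(array([309, 614, 883, 643, 448, 285, 136,  37,  21,  41,  42,  26,  10,
         2,   0,   0]), array([36, 38, 40, 42, 44, 46, 48, 50, 52, 54, 56, 58, 60, 62, 64, 66, 68]))
0 4 44.8; 3 20 46.1; 6 26 46.6; 9 39 44.8; 12 50 46.5; 15 60 45.6; 18 80 45.6; 21 107 47.7; 24 61 54.8; 27 101 48.6; 30 139 46.5; 33 130 46.2; 36 120 45.4; 39 158 42.2; 42 172 41.2; [46 44 41] [0.58462172 0.01995738 0.04829236]
```

```bash
python3 -m crank '[[0,[0,0,0.05],[0,0,0]],[0,[0,0,0.05],[0,0,0]],[0,[0,0,0.05],[0,0,0]],[0,[0,0,0.03],[0,0,0]],[0,[0,0,0.012],[0,0,0]],[0,[0,0,0],[0,0,0]]]';  python3 -m crank '[[1,[0,0,0],[0,0,0]],[1,[0,0,0],[0,0,0]],[1,[0,0,0],[0,0,0]],[1,[0,0,0],[0,0,0]],[1,[0,0,0],[0,0,0]],[1,[0,0,0],[0,0,0]]]'
python3 - <<'E'
from h import *
s,W=cloud(); c=s["color"][180:262,272:356]
m=(cv2.cvtColor(c,cv2.COLOR_RGB2GRAY)>130).astype(np.uint8)
n,l,st,_=cv2.connectedComponentsWithStats(m); k=l[40,42-28+np.argmax(l[40,14:42]>0)] 
best=max(range(1,n),key=lambda i:st[i,4] if abs(st[i,0]+st[i,2]/2-42)<8 and abs(st[i,1]+st[i,3]/2-40)<8 else 0)
cs,h=cv2.findContours((l==best).astype(np.uint8),cv2.RETR_CCOMP,cv2.CHAIN_APPROX_NONE)
Rt=s["R"].T; C=-Rt@s["t"]
for q in cs:
    if len(q)<40: continue
    e=cv2.fitEllipse(q); u,v=e[0][0]+272,e[0][1]+180
    d=Rt@np.array([(u-s["cx"])/s["fx"],(v-s["cy"])/s["fy"],1])
    for z in(.047,.058): print(np.round(e[0],1),np.round(e[1],1),z,np.round((C+d*(z-C[2])/d[2])*1000,1), "px/m",s["fx"]/1.09)
E
```

```text
time: 2.4
tool_pos: [0.4493, 0.3541, 0.012]
ee_rot: [-3.138, 0.002, 1.572]
wrist_force: [0.5, 0.8, 0.1]
width: 0.0937
finger_force: 0.0
time: 3.0
tool_pos: [0.4518, 0.3541, 0.0143]
ee_rot: [3.141, -0.001, 1.57]
wrist_force: [-0.9, -0.2, 2.6]
width: 0.0563
finger_force: 30.0
[41.5 40.5] [95.7 98.4] 0.047 [583.8  21.1  47. ] px/m 509.8990161239653
[41.5 40.5] [95.7 98.4] 0.058 [581.4  20.9  58. ] px/m 509.8990161239653
[41.7 42.8] [69.2 79.1] 0.047 [578.6  20.5  47. ] px/m 509.8990161239653
[41.7 42.8] [69.2 79.1] 0.058 [576.3  20.4  58. ] px/m 509.8990161239653
```

```bash
python3 -m crank '[[1,[0,0,-0.02],[0,0,0]],[1,[0,0,-0.05],[0,0,0]],[1,[0,0,-0.05],[0,0,0]],[1,[0,0,0],[0,0,0]]]'
python3 - <<'E'
from h import *
s,W=cloud(); c=s["color"][198:243,292:337]
m=(cv2.cvtColor(c,cv2.COLOR_RGB2GRAY)>130).astype(np.uint8)
cs,h=cv2.findContours(m,cv2.RETR_CCOMP,cv2.CHAIN_APPROX_NONE)
Rt=s["R"].T; C=-Rt@s["t"]
for q in cs:
    if len(q)<30: continue
    e=cv2.fitEllipse(q); u,v=e[0][0]+292,e[0][1]+198
    d=Rt@np.array([(u-s["cx"])/s["fx"],(v-s["cy"])/s["fy"],1])
    for z in(.042,.047,.058): print(np.round((u,v),1),np.round(e[1],1),z,np.round((C+d*(z-C[2])/d[2])*1000,1))
c=cv2.resize(s["color"][195:245,281:347],(792,600),interpolation=cv2.INTER_CUBIC);cv2.imwrite("pics/seat.png",c[:,:,::-1])
print(circ(W,162,280,.14,.17,30))
E
```

```text
time: 3.45
tool_pos: [0.4556, 0.3565, 0.1425]
ee_rot: [3.128, -0.009, 1.57]
wrist_force: [1.2, 0.8, -0.7]
width: 0.0564
finger_force: 30.0
[313.5 220.2] [35.3 35.7] 0.042 [585.6  21.2  42. ]
[313.5 220.2] [35.3 35.7] 0.047 [584.5  21.1  47. ]
[313.5 220.2] [35.3 35.7] 0.058 [582.1  21.   58. ]
[313.4 219. ] [21.8 22.7] 0.042 [588.2  21.3  42. ]
[313.4 219. ] [21.8 22.7] 0.047 [587.1  21.2  47. ]
[313.4 219. ] [21.8 22.7] 0.058 [584.6  21.1  58. ]
(array([459.7, 348.4,  35.4, 145.6, 386. ]), array([459.7, 351.7]))
```

View pics/seat.png

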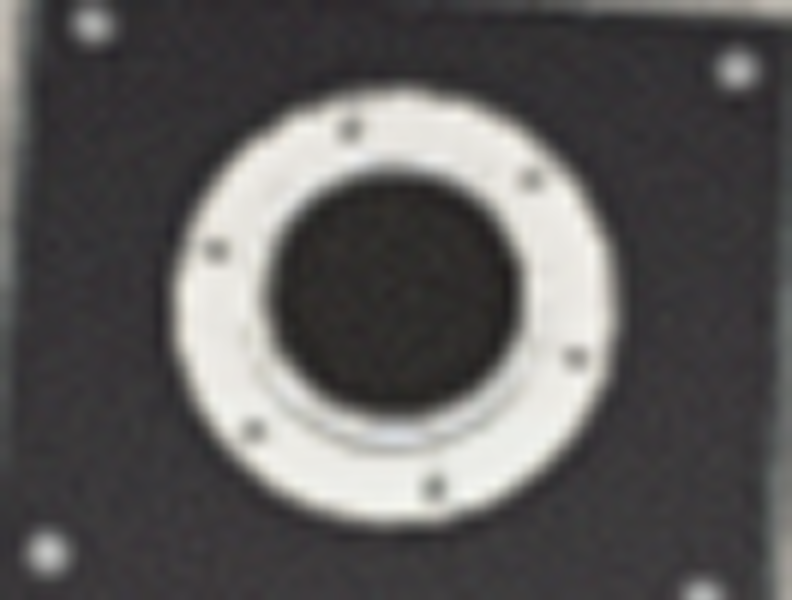

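The enlarged crop shows the seat's dark opening centred near pixel (313.5, 218.4), which puts the collar centre at about (0.586, 0.021).

```bash
python3 -m crank '[[1,[0,0,0],[0,0,0]],[1,[0,0,0],[0,0,0]]]'; python3 -m crank '[[1,[-0.04,0.016,0],[0,0,0]],[1,[-0.042,0.017,0],[0,0,0]],[1,[-0.042,0.017,0],[0,0,0]],[1,[-0.042,0.017,0],[0,0,0]],[1,[-0.042,0.017,0],[0,0,0]],[1,[-0.042,0.017,0],[0,0,0]],[1,[-0.042,0.017,0],[0,0,0]],[1,[-0.042,0.017,0],[0,0,0]]]'; python3 -m crank '[[1,[0,0,0],[0,0,0]],[1,[0,0,0],[0,0,0]],[1,[0,0,0],[0,0,0]],[1,[0,0,0],[0,0,0]]]'
```

```text
time: 3.7
tool_pos: [0.4502, 0.353, 0.1307]
ee_rot: [-3.137, 0.003, 1.57]
wrist_force: [0.7, -0.8, -1.3]
width: 0.0562
finger_force: 30.0
time: 4.5
tool_pos: [0.5852, 0.018, 0.1307]
ee_rot: [-3.137, -0.001, 1.57]
wrist_force: [0.3, -0.0, -0.9]
width: 0.0563
finger_force: 30.0
time: 4.9
tool_pos: [0.5854, 0.0212, 0.1328]
ee_rot: [-3.14, -0.0, 1.572]
wrist_force: [-0.3, 0.5, 0.0]
width: 0.0562
finger_force: 30.0
```

```bash
python3 -m crank '[[1,[0,0.001,0.03],[0,0,0]],[1,[0,0,0.022],[0,0,0]],[1,[0,0,0],[0,0,0]],[1,[0,0,0],[0,0,0]]]'
python3 - <<'E'
from h import *
out=[]
for n,(u,v) in(("scene",(336,215)),("top",(314,215))):
    s=vision.snapshot(n); out.append(cv2.resize(s["color"][v-40:v+40,u-26:u+27],(397,600),interpolation=cv2.INTER_CUBIC))
cv2.imwrite("pics/pan1.png",np.hstack(out)[:,:,::-1])
E
```

```text
time: 5.3
tool_pos: [0.5867, 0.0208, 0.0816]
ee_rot: [-3.141, -0.0, 1.571]
wrist_force: [-0.0, -0.0, -0.8]
width: 0.0561
finger_force: 30.0
```

View pics/pan1.png

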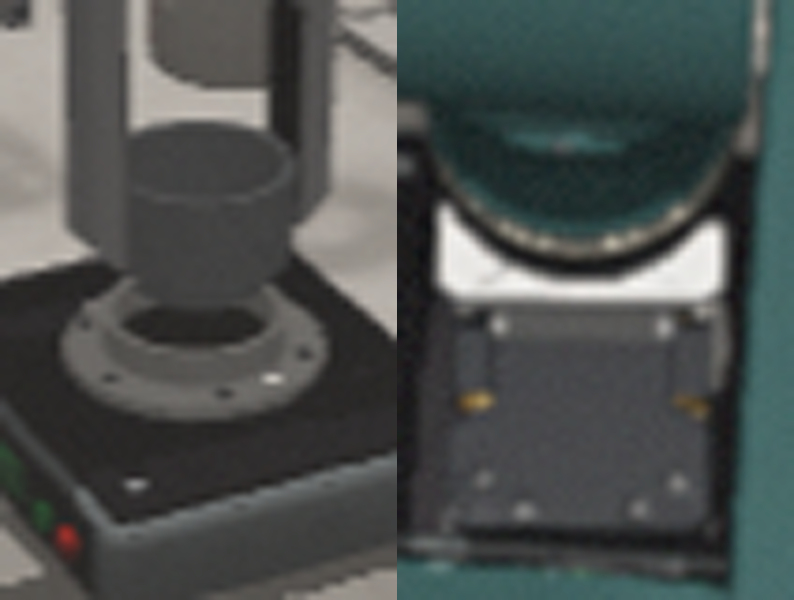

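The scene crop shows the pan just above the collar. Its right edge at x≈295 puts its centre near x≈200, against about 195 for the seat, so it is aligned to roughly 1 mm.

```bash
python3 -m crank '[[1,[0,0,0.01],[0,0,0]],[1,[0,0,0.005],[0,0,0]],[1,[0,0,0],[0,0,0]]]';python3 -m crank '[[1,[0,0,0.002],[0,0,0]],[1,[0,0,0],[0,0,0]]]';python3 -m crank '[[1,[0,0,0.002],[0,0,0]],[1,[0,0,0],[0,0,0]]]'; python3 -c "
from bench import robot
o=robot.get_obs();print(o['tool_pos'],o['wrist_force'],o['wrist_torque'])"
```

```text
time: 5.7
tool_pos: [0.5864, 0.0198, 0.0654]
ee_rot: [-3.14, -0.0, 1.57]
wrist_force: [0.7, -0.7, -0.7]
width: 0.0562
finger_force: 30.0
time: 5.9
tool_pos: [0.5871, 0.0197, 0.0643]
ee_rot: [-3.141, -0.0, 1.57]
wrist_force: [-1.2, 0.4, -2.1]
width: 0.0564
finger_force: 30.0
time: 6.1
tool_pos: [0.587, 0.0198, 0.0623]
ee_rot: [-3.141, -0.0, 1.57]
wrist_force: [-0.7, 0.1, -0.6]
width: 0.0562
finger_force: 30.0
[0.58704038 0.01979708 0.06234933] [-0.69837842  0.05401013 -0.58477665] [-0.03706965  0.06234897  0.01972232]
```

```bash
python3 -m crank '[[1,[0,0,0.001],[0,0,0]],[1,[0,0,0],[0,0,0]]]'|grep -E "pos|force";python3 -m crank '[[1,[0,0,0.001],[0,0,0]],[1,[0,0,0],[0,0,0]]]'|grep -E "pos|force"; python3 -m crank '[[1,[0,0,0.001],[0,0,0]],[1,[0,0,0],[0,0,0]]]'|grep -E "pos|force"
```

```text
tool_pos: [0.5871, 0.0198, 0.0623]
wrist_force: [-1.8, 0.1, 2.1]
finger_force: 30.0
tool_pos: [0.5872, 0.0198, 0.0622]
wrist_force: [-3.5, 0.4, 6.7]
finger_force: 30.0
tool_pos: [0.5872, 0.0198, 0.0622]
wrist_force: [-6.3, 0.9, 10.7]
finger_force: 30.0
```

```bash
python3 -m crank '[[1,[0,-0.001,0],[0,0,0]],[1,[0,0,0],[0,0,0]]]'|grep -E "pos|force";python3 -m crank '[[1,[0,-0.001,0],[0,0,0]],[1,[0,0,0],[0,0,0]]]'|grep -E "pos|force"
```

```text
tool_pos: [0.5872, 0.0198, 0.0622]
wrist_force: [-3.0, 0.4, 8.8]
finger_force: 30.0
tool_pos: [0.5871, 0.0198, 0.0623]
wrist_force: [-0.1, -0.2, 7.5]
finger_force: 30.0
```

```bash
python3 -m crank '[[0.3,[0,0,0],[0,0,0]],[0.3,[0,0,0],[0,0,0]],[0,[0,0,0],[0,0,0]],[0,[0,0,0],[0,0,0]],[0,[0,0,0],[0,0,0]]]'; python3 -m crank '[[0,[0,0,-0.03],[0,0,0]],[0,[0,0,-0.05],[0,0,0]],[0,[0,0,-0.05],[0,0,0]],[0,[0,0,-0.03],[0,0,0]]]';  python3 -m crank '[[0,[-0.04,0,0],[0,0,0]],[0,[-0.05,0,0],[0,0,0]],[0,[-0.05,0,0],[0,0,0]],[0,[-0.05,0,0],[0,0,0]],[0,[-0.05,0,0],[0,0,0]],[0,[-0.045,0,0],[0,0,0]],[0,[0,0,0],[0,0,0]],[0,[0,0,0],[0,0,0]]]'
python3 - <<'E'
from h import *
s,W=cloud(); print(circ(W,314,214,.082,.096))
out=[]
out.append(cv2.resize(s["color"][185:245,287:340],(530,600),interpolation=cv2.INTER_CUBIC))
s=vision.snapshot("scene"); out.append(cv2.resize(s["color"][185:245,323:350],(270,600),interpolation=cv2.INTER_CUBIC))
s0=s["color"][170:254,310:366]; out[1]=cv2.resize(s0,(400,600),interpolation=cv2.INTER_CUBIC); out[0]=cv2.resize(out[0],(400,453)); out[0]=np.vstack([out[0],np.zeros((147,400,3),np.uint8)])
cv2.imwrite("pics/pan2.png",np.hstack(out)[:,:,::-1])
E
```

```text
time: 7.6
tool_pos: [0.5849, 0.0198, 0.059]
ee_rot: [-3.141, -0.0, 1.57]
wrist_force: [0.1, 0.1, 0.6]
width: 0.0859
finger_force: 0.0
time: 8.0
tool_pos: [0.5863, 0.0197, 0.2243]
ee_rot: [3.135, 0.0, 1.57]
wrist_force: [0.6, -0.1, 0.6]
width: 0.0938
finger_force: 0.0
time: 8.8
tool_pos: [0.5845, -0.2661, 0.2186]
ee_rot: [-3.141, -0.001, 1.568]
wrist_force: [0.0, -0.2, 0.1]
width: 0.0942
finger_force: 0.0
(array([586.1,  20.1,  28.2,  86.2, 138. ]), array([586. ,  20.7]))
```

View pics/pan2.png

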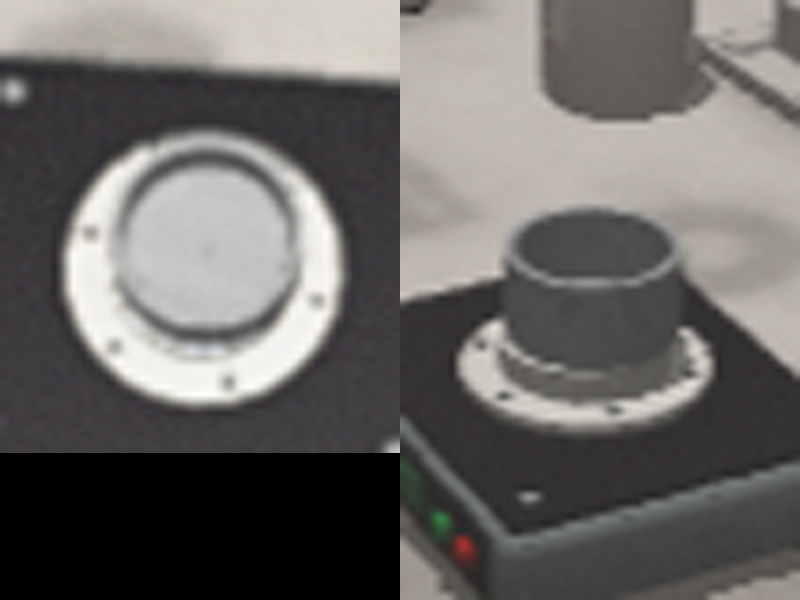

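The pan is seated level on the collar: the top view centre is (586, 20) and the rim reads 86 mm, with the usual −2 mm bias. Next is the blue sieve.

```bash
python3 -m crank '[[0,[-0.0005,0.004,0.05],[0,0,0]],[0,[0,0,0.05],[0,0,0]],[0,[0,0,0.05],[0,0,0]],[0,[0,0,0.04],[0,0,0]],[0,[0,0,0.0155],[0,0,0]],[0,[0,0,0],[0,0,0]]]'; python3 -m crank '[[1,[0,0,0],[0,0,0]],[1,[0,0,0],[0,0,0]],[1,[0,0,0],[0,0,0]],[1,[0,0,0],[0,0,0]],[1,[0,0,0],[0,0,0]],[1,[0,0,0],[0,0,0]]]'; python3 -m crank '[[1,[0,0,-0.02],[0,0,0]],[1,[0,0,-0.05],[0,0,0]],[1,[0,0,-0.05],[0,0,0]],[1,[0,0,-0.03],[0,0,0]],[1,[0,0,0],[0,0,0]],[1,[0,0,0],[0,0,0]],[1,[0,0,0],[0,0,0]]]'
```

```text
time: 9.5
tool_pos: [0.5875, -0.2634, 0.0115]
ee_rot: [-3.137, -0.003, 1.572]
wrist_force: [0.4, -0.2, -0.4]
width: 0.094
finger_force: 0.0
time: 10.1
tool_pos: [0.5892, -0.2661, 0.0151]
ee_rot: [3.14, 0.001, 1.57]
wrist_force: [-1.6, 0.3, 3.1]
width: 0.0555
finger_force: 30.0
time: 10.8
tool_pos: [0.5875, -0.265, 0.1608]
ee_rot: [-3.137, -0.003, 1.57]
wrist_force: [-0.2, -0.3, -1.9]
width: 0.0556
finger_force: 30.0
```

```bash
python3 -m crank '[[1,[0.041,-0.0015,0],[0,0,0]],[1,[0.05,0,0],[0,0,0]],[1,[0.05,0,0],[0,0,0]],[1,[0.05,0,0],[0,0,0]],[1,[0.05,0,0],[0,0,0]],[1,[0.045,0,0],[0,0,0]],[1,[0,0,0],[0,0,0]],[1,[0,0,0],[0,0,0]]]'; python3 -m crank '[[1,[0,0,0],[0,0,0]],[1,[0,0,0.03],[0,0,0]],[1,[0,0,0.018],[0,0,0]],[1,[0,0,0],[0,0,0]],[1,[0,0,0],[0,0,0]],[1,[0,0,0],[0,0,0]]]'
python3 - <<'E'
from h import *
u,v=336,200
s=vision.snapshot("scene"); cv2.imwrite("pics/blue1.png",cv2.resize(s["color"][v-40:v+40,u-30:u+30],(450,600),interpolation=cv2.INTER_CUBIC)[:,:,::-1])
E
```

```text
time: 11.6
tool_pos: [0.5863, 0.0212, 0.1614]
ee_rot: [-3.137, 0.0, 1.572]
wrist_force: [0.3, 0.0, -1.1]
width: 0.0555
finger_force: 30.0
time: 12.2
tool_pos: [0.5885, 0.0193, 0.1176]
ee_rot: [3.139, 0.0, 1.568]
wrist_force: [-0.5, -0.4, -0.8]
width: 0.0556
finger_force: 30.0
```

View pics/blue1.png

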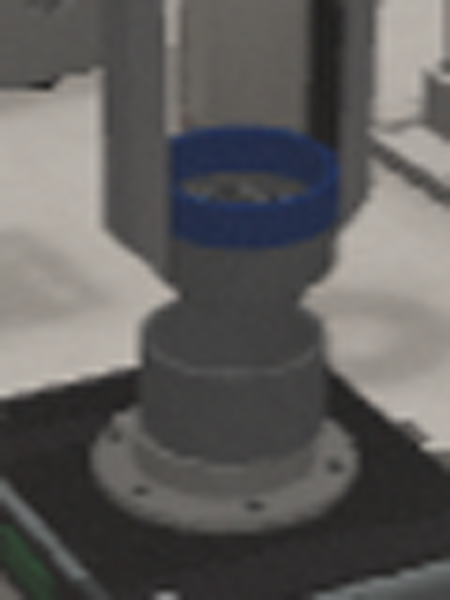

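The crop shows blue's right edge at x≈340 against the pan's 326, so blue is about 2 mm too far toward +x/−y. I'll nudge it and lower.

```bash
python3 -m crank '[[1,[0.001,-0.001,0.01],[0,0,0]],[1,[0,0,0.008],[0,0,0]],[1,[0,0,0.002],[0,0,0]],[1,[0,0,0],[0,0,0]],[1,[0,0,0],[0,0,0]]]'|grep -E "pos|force";for i in 1; do python3 -m crank '[[1,[0,0,0.002],[0,0,0]],[1,[0,0,0],[0,0,0]]]'|grep -E "pos|force"; done; python3 -m crank '[[1,[0,0,0.002],[0,0,0]],[1,[0,0,0],[0,0,0]]]'|grep -E "pos|force"; python3 -m crank '[[1,[0,0,0.001],[0,0,0]],[1,[0,0,0],[0,0,0]]]'|grep -E "pos|force"
```

```text
tool_pos: [0.5866, 0.0214, 0.0961]
wrist_force: [-0.4, 0.3, 0.2]
finger_force: 30.0
tool_pos: [0.5866, 0.0213, 0.0941]
wrist_force: [0.9, -0.3, -1.3]
finger_force: 30.0
tool_pos: [0.587, 0.0213, 0.093]
wrist_force: [0.2, 0.3, 2.1]
finger_force: 30.0
tool_pos: [0.587, 0.0213, 0.093]
wrist_force: [-3.1, -0.2, 5.9]
finger_force: 30.0
```

```bash
python3 -m crank '[[0.3,[0,0,0],[0,0,0]],[0.3,[0,0,0],[0,0,0]],[0,[0,0,0],[0,0,0]],[0,[0,0,0],[0,0,0]],[0,[0,0,0],[0,0,0]]]'; python3 -m crank '[[0,[0,0,-0.03],[0,0,0]],[0,[0,0,-0.05],[0,0,0]],[0,[0,0,-0.05],[0,0,0]],[0,[0,-0.04,0],[0,0,0]],[0,[0.004,-0.05,0],[0,0,0]],[0,[0,-0.05,0],[0,0,0]],[0,[0,-0.018,0],[0,0,0]],[0,[0,0,0],[0,0,0]]]';  python3 -m crank '[[0,[0,0,0],[0,0,0]],[0,[0,0,0],[0,0,0]]]'
```

```text
time: 13.85
tool_pos: [0.5865, 0.0213, 0.0908]
ee_rot: [-3.141, -0.0, 1.57]
wrist_force: [0.2, 0.8, -0.0]
width: 0.0864
finger_force: 0.0
time: 14.65
tool_pos: [0.4271, 0.0256, 0.2219]
ee_rot: [3.14, 0.0, 1.57]
wrist_force: [-0.7, -0.8, 0.4]
width: 0.094
finger_force: 0.0
time: 14.85
tool_pos: [0.4298, 0.0253, 0.2211]
ee_rot: [3.141, -0.0, 1.57]
wrist_force: [0.4, 0.1, 0.3]
width: 0.094
finger_force: 0.0
```

```bash
python3 -m crank '[[0,[0,0,0.05],[0,0,0]],[0,[0,0,0.05],[0,0,0]],[0,[0,0,0.05],[0,0,0]],[0,[0,0,0.04],[0,0,0]],[0,[0,0,0.0175],[0,0,0]],[0,[0,0,0],[0,0,0]],[0,[0,0,0],[0,0,0]]]'; python3 -m crank '[[1,[0,0,0],[0,0,0]],[1,[0,0,0],[0,0,0]],[1,[0,0,0],[0,0,0]],[1,[0,0,0],[0,0,0]],[1,[0,0,0],[0,0,0]],[1,[0,0,0],[0,0,0]]]'; python3 -m crank '[[1,[0,0,-0.02],[0,0,0]],[1,[0,0,-0.05],[0,0,0]],[1,[0,0,-0.05],[0,0,0]],[1,[0,0,-0.05],[0,0,0]],[1,[0,0,0],[0,0,0]],[1,[0,0,0],[0,0,0]]]';python3 -m crank '[[1,[0,0.04,0],[0,0,0]],[1,[-0.004,0.04,0],[0,0,0]],[1,[0,0.04,0],[0,0,0]],[1,[0,0.038,0],[0,0,0]],[1,[0,0,0],[0,0,0]],[1,[0,0,0],[0,0,0]],[1,[0,0,0],[0,0,0]],[1,[0,0,0],[0,0,0]]]'
```

```text
time: 15.55
tool_pos: [0.4297, 0.0254, 0.0137]
ee_rot: [-3.141, -0.0, 1.57]
wrist_force: [1.0, -0.4, 0.7]
width: 0.0936
finger_force: 0.0
time: 16.15
tool_pos: [0.429, 0.0254, 0.014]
ee_rot: [3.141, -0.0, 1.57]
wrist_force: [-0.4, 0.5, 1.9]
width: 0.0555
finger_force: 30.0
time: 16.75
tool_pos: [0.4295, 0.0254, 0.1849]
ee_rot: [3.138, 0.0, 1.57]
wrist_force: [-0.4, 0.4, -0.8]
width: 0.0554
finger_force: 30.0
time: 17.55
tool_pos: [0.5856, 0.0213, 0.1837]
ee_rot: [-3.141, -0.0, 1.57]
wrist_force: [-0.3, -0.9, 0.3]
width: 0.055
finger_force: 30.0
```

```bash
python3 -m crank '[[1,[0,0.001,0.03],[0,0,0]],[1,[0,0,0.02],[0,0,0]],[1,[0,0,0.006],[0,0,0]],[1,[0,0,0],[0,0,0]],[1,[0,0,0],[0,0,0]]]'|grep -E "pos|force"; python3 -m crank '[[1,[0,0,0.003],[0,0,0]],[1,[0,0,0],[0,0,0]]]'|grep -E "pos|force"; python3 -m crank '[[1,[0,0,0.002],[0,0,0]],[1,[0,0,0],[0,0,0]]]'|grep -E "pos|force"; python3 -m crank '[[1,[0,0,0.001],[0,0,0]],[1,[0,0,0],[0,0,0]]]'|grep -E "pos|force";python3 -m crank '[[1,[0,0,0.001],[0,0,0]],[1,[0,0,0],[0,0,0]]]'|grep -E "pos|force"
```

```text
tool_pos: [0.5882, 0.0212, 0.1293]
wrist_force: [-0.0, 0.5, 0.2]
finger_force: 30.0
tool_pos: [0.5882, 0.0212, 0.1255]
wrist_force: [0.2, -0.5, -2.1]
finger_force: 30.0
tool_pos: [0.5878, 0.0213, 0.1226]
wrist_force: [-0.4, 0.4, 0.1]
finger_force: 30.0
tool_pos: [0.5879, 0.0212, 0.122]
wrist_force: [-0.1, -0.5, 0.7]
finger_force: 30.0
tool_pos: [0.588, 0.0212, 0.122]
wrist_force: [-2.2, 0.2, 5.1]
finger_force: 30.0
```

```bash
python3 -m crank '[[0.3,[0,0,0],[0,0,0]],[0.3,[0,0,0],[0,0,0]],[0,[0,0,0],[0,0,0]],[0,[0,0,0],[0,0,0]],[0,[0,0,0],[0,0,0]]]'|grep pos; python3 -m crank '[[0,[0,0,-0.03],[0,0,0]],[0,[0,0,-0.04],[0,0,0]],[0,[0,0,-0.04],[0,0,0]],[0,[-0.04,-0.03,0],[0,0,0]],[0,[-0.04,-0.03,0],[0,0,0]],[0,[-0.04,-0.03,0],[0,0,0]],[0,[-0.04,-0.03,0],[0,0,0]],[0,[-0.04,-0.025,0],[0,0,0]]]';  python3 -m crank '[[0,[-0.01,0,0],[0,0,0]],[0,[0,0,0],[0,0,0]],[0,[0,0,0],[0,0,0]]]'
python3 - <<'E'
from h import *
s,W=cloud(); print(circ(W,314,200,.138,.156,26)); print(circ(W,410,287,.034,.048))
u,v=336,200
s=vision.snapshot("scene"); cv2.imwrite("pics/green1.png",cv2.resize(s["color"][v-40:v+40,u-30:u+30],(450,600),interpolation=cv2.INTER_CUBIC)[:,:,::-1])
E
```

```text
tool_pos: [0.5877, 0.0212, 0.1203]
time: 20.15
tool_pos: [0.4411, -0.1798, 0.2309]
ee_rot: [3.141, 0.0, 1.57]
wrist_force: [-0.5, -0.4, -0.7]
width: 0.0943
finger_force: 0.0
time: 20.45
tool_pos: [0.4432, -0.1879, 0.2305]
ee_rot: [3.141, -0.001, 1.57]
wrist_force: [0.5, 0.5, -0.6]
width: 0.0939
finger_force: 0.0
(array([587.3,  20.2,  28.6, 146.2, 197. ]), array([587.2,  20.2]))
(array([ 441.5, -188.9,   28.1,   38.1,   54. ]), array([ 440.7, -187.8]))
```

View pics/green1.png

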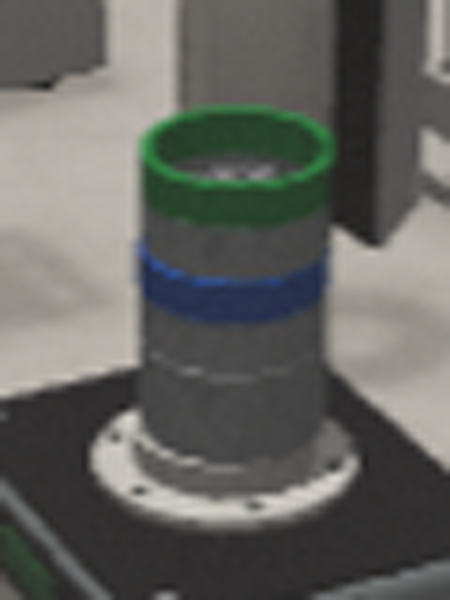

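Pan, blue and green are stacked straight and tightly nested. Next is yellow.

```bash
python3 -m crank '[[0,[0,-0.001,0.05],[0,0,0]],[0,[0,0,0.05],[0,0,0]],[0,[0,0,0.05],[0,0,0]],[0,[0,0,0.047],[0,0,0]],[0,[0,0,0.02],[0,0,0]],[0,[0,0,0],[0,0,0]],[0,[0,0,0],[0,0,0]]]'; python3 -m crank '[[1,[0,0,0],[0,0,0]],[1,[0,0,0],[0,0,0]],[1,[0,0,0],[0,0,0]],[1,[0,0,0],[0,0,0]],[1,[0,0,0],[0,0,0]],[1,[0,0,0],[0,0,0]],[1,[0,0,0],[0,0,0]]]'; python3 -m crank '[[1,[0,0,-0.02],[0,0,0]],[1,[0,0,-0.05],[0,0,0]],[1,[0,0,-0.05],[0,0,0]],[1,[0,0,-0.05],[0,0,0]],[1,[0,0,-0.03],[0,0,0]],[1,[0,0,0],[0,0,0]],[1,[0,0,0],[0,0,0]]]';python3 -m crank '[[1,[0.035,0.025,0],[0,0,0]],[1,[0.035,0.025,0],[0,0,0]],[1,[0.035,0.025,0],[0,0,0]],[1,[0.035,0.025,0],[0,0,0]],[1,[0.035,0.025,0],[0,0,0]],[1,[0.034,0.021,0],[0,0,0]],[1,[0,0,0],[0,0,0]],[1,[0,0,0],[0,0,0]]]';python3 -m crank '[[1,[0,0,0],[0,0,0]],[1,[0,0,0],[0,0,0]]]'
```

```text
time: 21.25
tool_pos: [0.4425, -0.1878, 0.0141]
ee_rot: [3.141, -0.0, 1.572]
wrist_force: [0.5, -0.6, 0.3]
width: 0.0946
finger_force: 0.0
time: 21.95
tool_pos: [0.4418, -0.1888, 0.0141]
ee_rot: [3.141, 0.0, 1.57]
wrist_force: [0.1, 0.5, 1.9]
width: 0.0558
finger_force: 30.0
time: 22.65
tool_pos: [0.4414, -0.1886, 0.2131]
ee_rot: [-3.141, -0.0, 1.57]
wrist_force: [0.3, -0.4, -0.8]
width: 0.0558
finger_force: 30.0
time: 23.45
tool_pos: [0.5865, 0.0208, 0.2099]
ee_rot: [-3.135, 0.0, 1.571]
wrist_force: [0.3, 0.2, 0.2]
width: 0.056
finger_force: 30.0
time: 23.65
tool_pos: [0.587, 0.019, 0.2129]
ee_rot: [-3.14, 0.0, 1.568]
wrist_force: [-0.4, -0.1, -0.5]
width: 0.056
finger_force: 30.0
```

```bash
python3 -m crank '[[1,[0.0005,0.0005,0.03],[0,0,0]],[1,[0,0,0.02],[0,0,0]],[1,[0,0,0.004],[0,0,0]],[1,[0,0,0],[0,0,0]],[1,[0,0,0],[0,0,0]]]'|grep -E "pos|force"; python3 -m crank '[[1,[0,0,0.003],[0,0,0]],[1,[0,0,0],[0,0,0]]]'|grep -E "pos|force"; python3 -m crank '[[1,[0,0,0.002],[0,0,0]],[1,[0,0,0],[0,0,0]]]'|grep -E "pos|force"; python3 -m crank '[[1,[0,0,0.001],[0,0,0]],[1,[0,0,0],[0,0,0]]]'|grep -E "pos|force"
```

```text
tool_pos: [0.5889, 0.0202, 0.1612]
wrist_force: [0.3, -0.0, -0.9]
finger_force: 30.0
tool_pos: [0.5887, 0.0206, 0.1574]
wrist_force: [-0.1, 0.7, -1.2]
finger_force: 30.0
tool_pos: [0.5882, 0.0208, 0.1546]
wrist_force: [0.1, -0.4, -1.5]
finger_force: 30.0
tool_pos: [0.5882, 0.0208, 0.1535]
wrist_force: [0.0, 0.1, -1.3]
finger_force: 30.0
```

```bash
python3 -m crank '[[1,[0,0,0.001],[0,0,0]],[1,[0,0,0],[0,0,0]]]'|grep -E "pos|force"; python3 -m crank '[[1,[0,0,0.001],[0,0,0]],[1,[0,0,0],[0,0,0]]]'|grep -E "pos|force"; python3 -m crank '[[1,[0,0,0.001],[0,0,0]],[1,[0,0,0],[0,0,0]]]'|grep -E "pos|force"
```

```text
tool_pos: [0.5882, 0.0208, 0.1524]
wrist_force: [0.4, -0.6, -0.5]
finger_force: 30.0
tool_pos: [0.5884, 0.0208, 0.1521]
wrist_force: [0.6, 0.3, 0.3]
finger_force: 30.0
tool_pos: [0.5885, 0.0208, 0.152]
wrist_force: [-1.9, 0.0, 5.5]
finger_force: 30.0
```

```bash
python3 -m crank '[[0.3,[0,0,0],[0,0,0]],[0.3,[0,0,0],[0,0,0]],[0,[0,0,0],[0,0,0]],[0,[0,0,0],[0,0,0]],[0,[0,0,0],[0,0,0]]]'|grep pos; python3 -m crank '[[0,[0,0,-0.03],[0,0,0]],[0,[0,0,-0.04],[0,0,0]],[0,[0,0,-0.02],[0,0,0]],[0,[0.03,-0.03,0],[0,0,0]],[0,[0.03,-0.03,0],[0,0,0]],[0,[0.03,-0.03,0],[0,0,0]],[0,[0.03,-0.03,0],[0,0,0]],[0,[0.036,-0.04,0],[0,0,0]]]';  python3 -m crank '[[0,[0,0,0],[0,0,0]],[0,[0,0,0],[0,0,0]],[0,[0,0,0],[0,0,0]]]'
python3 - <<'E'
from h import *
s,W=cloud(); print(circ(W,314,193,.168,.186,26)); print(circ(W,243,292,.034,.05))
u,v=336,195
s=vision.snapshot("scene"); cv2.imwrite("pics/yel1.png",cv2.resize(s["color"][v-40:v+40,u-30:u+30],(450,600),interpolation=cv2.INTER_CUBIC)[:,:,::-1])
E
```

```text
tool_pos: [0.5882, 0.0208, 0.1503]
time: 26.65
tool_pos: [0.4303, 0.1751, 0.2404]
ee_rot: [3.141, -0.0, 1.569]
wrist_force: [0.5, 0.1, -0.1]
width: 0.0943
finger_force: 0.0
time: 26.95
tool_pos: [0.432, 0.1737, 0.2406]
ee_rot: [3.141, 0.0, 1.569]
wrist_force: [0.1, -0.3, 0.6]
width: 0.0937
finger_force: 0.0
(array([587.7,  20.3,  28.5, 176.1, 201. ]), array([588. ,  20.9]))
(array([428.5, 171.3,   7.6,  39.8,  24. ]), array([428.5, 170.5]))
```

View pics/yel1.png

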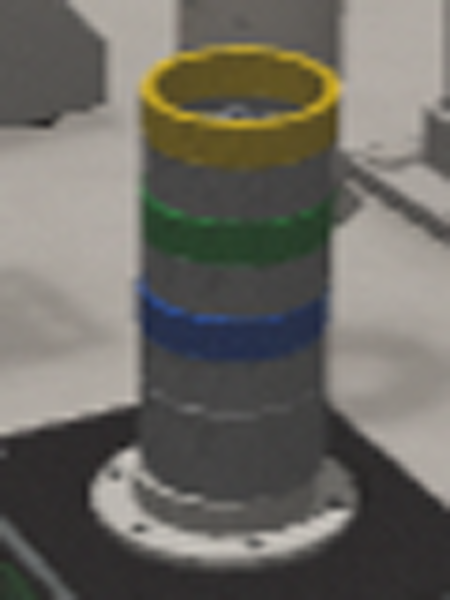

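The stack is straight and fully nested up to yellow. Now the lid.

```bash
python3 -m crank '[[0,[0.0035,-0.0035,0.05],[0,0,0]],[0,[0,0,0.05],[0,0,0]],[0,[0,0,0.05],[0,0,0]],[0,[0,0,0.03],[0,0,0]],[0,[0,0,0],[0,0,0]],[0,[0,0,0],[0,0,0]]]'|grep pos; python3 -m crank '[[0,[0,0,0.025],[0,0,0]],[0,[0,0,0.0155],[0,0,0]],[0,[0,0,0],[0,0,0]],[0,[0,0,0],[0,0,0]]]'|grep -E "pos|force"; python3 -m crank '[[1,[0,0,0],[0,0,0]],[1,[0,0,0],[0,0,0]],[1,[0,0,0],[0,0,0]],[1,[0,0,0],[0,0,0]],[1,[0,0,0],[0,0,0]],[1,[0,0,0],[0,0,0]],[1,[0,0,0],[0,0,0]],[1,[0,0,0],[0,0,0]]]';python3 -m crank '[[1,[0,0,0],[0,0,0]],[1,[0,0,0],[0,0,0]],[1,[0,0,0],[0,0,0]],[1,[0,0,0],[0,0,0]]]'
```

```text
tool_pos: [0.4286, 0.1773, 0.0612]
tool_pos: [0.4298, 0.1782, 0.0228]
wrist_force: [0.3, 0.2, 0.6]
finger_force: 0.0
time: 28.85
tool_pos: [0.4277, 0.1778, 0.0203]
ee_rot: [-3.141, -0.0, 1.57]
wrist_force: [-1.1, -0.3, 0.5]
width: 0.0337
finger_force: 0.0
time: 29.25
tool_pos: [0.4278, 0.1778, 0.0204]
ee_rot: [3.142, -0.0, 1.57]
wrist_force: [-0.3, 0.0, -1.2]
width: 0.0193
finger_force: 30.0
```

```bash
python3 -m crank '[[1,[0,0,-0.02],[0,0,0]],[1,[0,0,-0.05],[0,0,0]],[1,[0,0,-0.05],[0,0,0]],[1,[0,0,-0.05],[0,0,0]],[1,[0,0,-0.04],[0,0,0]],[1,[0,0,0],[0,0,0]],[1,[0,0,0],[0,0,0]]]'|grep -E "pos|width";python3 -m crank '[[1,[-0.03,0.03,0],[0,0,0]],[1,[-0.03,0.03,0],[0,0,0]],[1,[-0.03,0.03,0],[0,0,0]],[1,[-0.03,0.03,0],[0,0,0]],[1,[-0.03,0.03,0],[0,0,0]],[1,[-0.0065,0.01,0],[0,0,0]],[1,[0,0,0],[0,0,0]],[1,[0,0,0],[0,0,0]]]'|grep pos;python3 -m crank '[[1,[0,0,0],[0,0,0]],[1,[0,0,0],[0,0,0]],[1,[0,0,0],[0,0,0]]]'
python3 - <<'E'
from h import *
u,v=336,185
s=vision.snapshot("scene"); cv2.imwrite("pics/lid1.png",cv2.resize(s["color"][v-40:v+40,u-30:u+30],(450,600),interpolation=cv2.INTER_CUBIC)[:,:,::-1])
E
```

```text
tool_pos: [0.4281, 0.1779, 0.231]
width: 0.0192
tool_pos: [0.5864, 0.022, 0.2286]
time: 31.05
tool_pos: [0.5871, 0.0221, 0.231]
ee_rot: [3.141, -0.0, 1.571]
wrist_force: [0.1, 0.2, -1.0]
width: 0.0193
finger_force: 30.0
```

View pics/lid1.png

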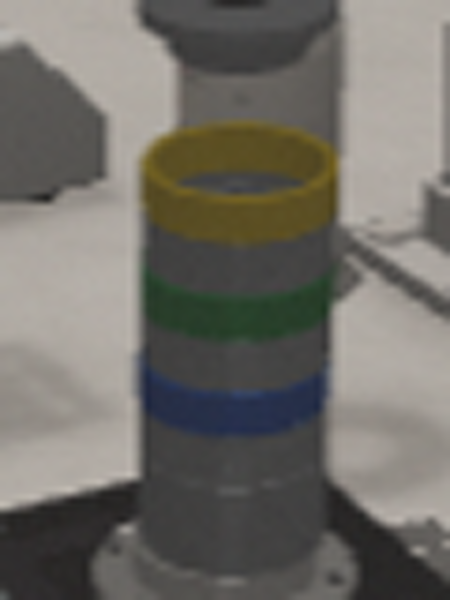

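The lid, spanning x 138–338, hangs centred over the yellow rim at 141–340. Lowering it now.

```bash
python3 -m crank '[[1,[-0.0005,0.0005,0.02],[0,0,0]],[1,[0,0,0.014],[0,0,0]],[1,[0,0,0.002],[0,0,0]],[1,[0,0,0],[0,0,0]],[1,[0,0,0],[0,0,0]]]'|grep -E "pos|force"; python3 -m crank '[[1,[0,0,0.003],[0,0,0]],[1,[0,0,0],[0,0,0]]]'|grep -E "pos|force"; python3 -m crank '[[1,[0,0,0.002],[0,0,0]],[1,[0,0,0],[0,0,0]]]'|grep -E "pos|force"; python3 -m crank '[[1,[0,0,0.001],[0,0,0]],[1,[0,0,0],[0,0,0]]]'|grep -E "pos|force"; python3 -m crank '[[1,[0,0,0.001],[0,0,0]],[1,[0,0,0],[0,0,0]]]'|grep -E "pos|force"
```

```text
tool_pos: [0.5884, 0.0207, 0.1951]
wrist_force: [-0.4, 0.8, -1.6]
finger_force: 30.0
tool_pos: [0.5883, 0.0207, 0.1916]
wrist_force: [0.6, -0.7, -0.9]
finger_force: 30.0
tool_pos: [0.5881, 0.0207, 0.1892]
wrist_force: [-0.7, 0.2, -1.0]
finger_force: 30.0
tool_pos: [0.5882, 0.0206, 0.1884]
wrist_force: [0.0, -0.1, -1.8]
finger_force: 30.0
tool_pos: [0.5883, 0.0207, 0.1883]
wrist_force: [-0.5, -0.9, 2.8]
finger_force: 30.0
```

```bash
python3 -m crank '[[1,[0,0,0.0005],[0,0,0]],[0.7,[0,0,0],[0,0,0]],[0.7,[0,0,0],[0,0,0]],[0.4,[0,0,0],[0,0,0]],[0.4,[0,0,0],[0,0,0]],[0.4,[0,0,0],[0,0,0]]]'; python3 -m crank '[[0.4,[0,0,-0.02],[0,0,0]],[0.4,[0,0,-0.04],[0,0,0]],[0.4,[0,0,-0.03],[0,0,0]],[0.4,[0.04,-0.04,0],[0,0,0]],[0.4,[0.04,-0.04,0],[0,0,0]],[0.4,[0.04,-0.04,0],[0,0,0]],[0.4,[0.03,-0.03,0],[0,0,0]],[0.4,[0,0,0],[0,0,0]]]'
python3 - <<'E'
from h import *
s,W=cloud(); print(circ(W,314,190,.176,.190,26)); print(circ(W,205,224,.034,.048)); print(circ(W,509,273,.1,.12))
s=vision.snapshot("scene"); cv2.imwrite("pics/fin.png",cv2.resize(s["color"][110:410,160:480],(800,600)[0:2] if 0 else (640,600),interpolation=cv2.INTER_CUBIC)[:,:,::-1])
E
```

```text
time: 33.0
tool_pos: [0.588, 0.0207, 0.1865]
ee_rot: [-3.141, -0.0, 1.57]
wrist_force: [0.4, 0.3, 0.1]
width: 0.0489
finger_force: 0.0
time: 33.8
tool_pos: [0.4494, 0.1599, 0.2782]
ee_rot: [3.14, -0.002, 1.576]
wrist_force: [0.8, -0.9, 0.6]
width: 0.0563
finger_force: 0.0
(array([587.9,  19.7,  28.5, 182.7, 504. ]), array([590.4,  19. ]))
None
(array([ 465.6, -382.4,   17.5,  109.3,  226. ]), array([ 465.4, -382.2]))
```

View pics/fin.png

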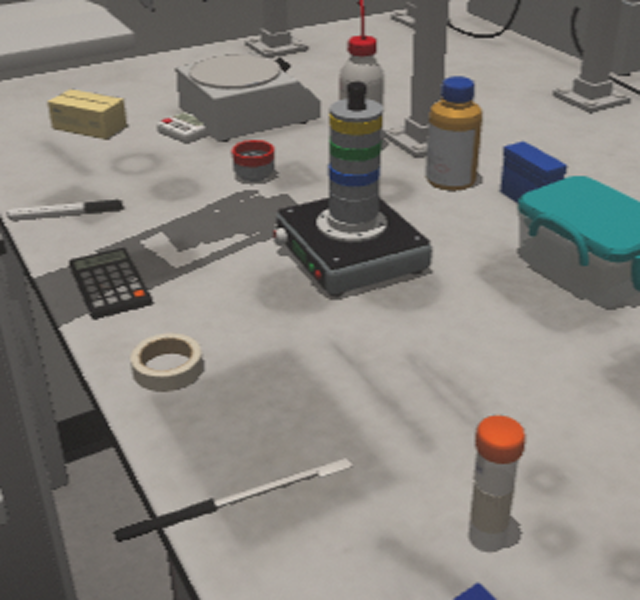

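The final view shows the full stack upright with the lid home (its disc top reads 182.7 mm; 184 mm nominal, less the camera's −2 mm bias). The red sieve and the tube are still standing where they were.

```bash
python3 -c "
from bench import robot
print(robot.close_job())"
```

```text
the job is handed in; nothing more can be done
None
```

The shaker is ready and the job is handed in at about 34 s of the 104 s allowed: pan, blue, green, yellow and lid are nested in order and look level and fully home, with the red sieve and orange-capped tube still standing where they were.

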